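# Hold a spray plate inside the injector tester's guard

### The arm

A 7-joint arm with a two-finger parallel gripper is mounted at the origin on the work surface. World frame = base frame: x ahead of the robot, y to its left, z up, the work surface at z = 0. Lengths are in m, angles in rad, forces in N, time in s.
With the tool pointing down it reaches from about 0.4 to 0.85 m from the base axis. Payload 4.5 kg.
Tool frame: the origin (TCP) lies between the finger pads; the fingertips stand 25 mm ahead of it and the grasp point (between the pads) lies 6 mm ahead of it; z points along the fingers, x is the direction in which the jaws open and shut, and the axes are right-handed (so a half turn about z gives the same grasp; the last joint's range is limited). The gripper opens to 88 mm and grips with 3 to 60 N. Pads are 18 mm wide; open, the fingers measure 123 mm over their backs; the gripper's body (75 mm by 187 mm) begins 45 mm behind the grasp point.
Start: joints at [-1.294, 0.689, -0.195, 1.565, 0.157, 0.902, -0.215], TCP at [0.15, 0.607, 0.264] pointing down, gripper open.
Joint ranges: [-3.01, 3.01], [-0.46, 2.08], [-1.47, 1.51], [0.13, 2.56], [-1, 4.14], [0.04, 2.09], [-2.66, 2.66]. Speed limits (rad/s): [2.57, 2.57, 3.14, 3.14, 3.14, 3.14, 3.14].

### API

Orientations are given as a unit quaternion [w, x, y, z].
In Python, from rig import ctrl, imaging, workorder, finder gives the robot as it stands. The module is installed in compiled form; this text tells all that it offers.
- The arm moves only by the shell command python3 -m pendant 'ROWS' [OPENING] [FORCE]. ROWS is JSON, a list that holds one entry, the list of rows, each a list of 4 numbers: the shift along the tool's x, y, z in mm, then the turn about the tool's z in rad. In form: [[[tx, ty, tz, twist], ...]]. A call has exactly 10 rows; each row is the pose to reach, as a shift and turn from the pose commanded when the call began, along the tool's axes at that moment; what a row does not reach only later rows make up. A row lasts 1/12 s, in which the tool goes at most 41.7 mm and 7.16 degrees, less where a joint would pass 70% of its speed; a pose out of reach is approached as far as the arm can. A call with a gripper value outside its range is refused whole. OPENING is the opening, from -1 (shut) to 1 (fully open), so that 0 is half open, set as the call begins (- or left out, the last holds). The fingers move at their own pace and stop on an object; FORCE is the grip in N (left out, the last holds). Time passes only in rows, so rows that repeat a pose let the fingers close, or fill a call up. It gives the time, the measured TCP pose, the force and the opening at its end, in the units of the state.
- ctrl.read_state(): the state, without advancing time (a new reading comes with each control period).
- imaging.grab_frame(name): name is "side" or "top"; returns a dict with "pixels" (480x640x3 uint8, red, green, blue), "fovy" (degrees; the focal length in pixels is half the picture's height over the tangent of half this angle, whatever the lens; pixels are square), "cx", "cy" (the principal point, pixels), "T" (4x4, takes a point from camera to world coordinates). Camera axes: x right, y up, looking along -z (the intrinsics and any distortion apply to the point x, -y, -z); pixel columns grow to the right and rows downward; lengths in m; the calibration is good to about 2 mm. A picture is of the moment at which its call begins. There is no depth.
- workorder.sign_off(): hands the job in, once; it reports no verdict.
Trained networks look in a picture, given as the dict that the camera call returned (one of the last four; its "shot" number tells which), for a name from the list of things; names that differ only in an ending like _2 or _b are one class to them, and where a whole thing is asked for, a point or a joint stands for the part that bears it (a point fixed in the world has none). Each returns a list of dicts, best first, with "p" (0 to 1); they miss things now and then, are a little off and sometimes report something else, mostly with a low value. They report only what shows in the picture. A call takes as long as a camera call. They do not tell look-alikes from the thing itself.
- finder.spot_in(picture, target): "position" ([x, y, z] in m, in the coordinates of the camera as it stood for that picture, good to about 4 mm: the middle of the surface that is visible of it).
- finder.silhouettes(picture, target): "region" (480x640 bool, what is visible of it).
The state is a dict: "t": time; "joint_positions": joint angles; "qd": joint speeds; "joint_torque": joint torques, N m; "tcp_pos": TCP position; "tcp_rot": TCP orientation; "ft_force": force on the tool from outside, world axes, zero at the start; "torque": the same for the moment, N m; "grip_width": opening from 0.0 (shut) to 1.0 (fully open).
Only numpy, scipy, OpenCV 4.12 (cv2) and the standard library are available. Lean on these libraries where they do the work, as an engineer would, in place of code of your own. Each camera call takes 0.05 s, during which the arm holds its last target.

### The job

First slide the shutter on the injector tester's roof fully open, to its stop. Then take the narrower of the two plates out of the wooden rack by its handle, leaving the wider one in its place, and pass it blade first down through the slot in the tester's roof until more than half of the blade is inside, in front of the nozzle. Finish while holding it there: it hangs still from the gripper, with its handle clear of the roof, not let go, not resting on anything and not pushed hard against the slot's edges.

Things in the scene. Friction and masses are not known exactly. Their poses are not given: they have to be found in the camera images.
- unit: The injector tester, fixed to the bench: a grey machine about 190 (x) x 280 (y) mm with a flat aluminium roof 10 mm thick, its top 140 mm above the bench; pressure gauge on the +x face. Origin at the centre of its underside. The slot's chamber is empty, its floor 128 mm below the roof's top; a clear window closes its +x side. Nothing on the roof stands more than 40 mm above it.
- slot (a point): Centre of the slot's mouth, level with the roof's top. Axes are the tester's: y along the slot's length, x across it, z up. The slot goes through the roof, 8 mm (x) by 52 mm (y), i.e. 2 mm more than the narrow blade each way, with a 3 mm chamfer around its mouth.
- nozzle (a point): Tip of the brass nozzle in the chamber, 25 mm below the roof's top and 35 mm to the -x side of the slot's centre plane; it stays clear of a plate in the slot.
- shutter (a joint): Slide of the flat steel shutter over the slot, in m: 0 shut, 0.085 fully open against its stop. It slides along the tester's +y axis against about 1.5 N of friction plus 4 N per m/s and stays where it is left. From 0.062 on it leaves the whole slot free. It starts between 0 and 0.03.
- shutter_grip (a point): Centre of the upright black grip on the shutter, 14 mm thick (tester x), 30 mm long (tester y), 34 mm tall; its foot is 17 mm below this point, 6 mm above the roof. Axes as slot. At joint value 0 it stands right over the slot's centre. Can be pinched across tester x from above.
- plate_grip (a point): Centre of the narrow plate's black handle, 16 (own x) x 44 (y) x 44 mm tall (z). Below it a steel blade 6 mm thick (x), 50 mm wide (y), 85 mm long. Loose, 0.15 to 0.3 kg. z points up, from blade to handle; the handle's underside is 22 mm, the blade's lower edge 107 mm below this point. It stands upright in one of the rack's pockets.
- plate_foot (a point): Middle of the narrow plate's lower edge, 107 mm below plate_grip along the plate's z; same axes.
- spare_grip (a point): Centre of the handle of the other plate: the same, but with a blade 66 mm wide, too wide for the slot. It stands in the rack's other pocket.
- rack: Fixed wooden rack, 70 (x) x 240 (y) x 45 mm tall, origin at the centre of its underside. Two pockets, 35 mm deep, 7.5 (x) x 69.5 mm (y), at y = -60 and +60 mm; the plates stand in them with their widths along y. Which plate is in which pocket varies.
Mind the look-alikes: they are no part of the job. What is shaped like the part that bears plate_grip but orange, red or turquoise is not meant.

How it is judged:
On the way, in this order (a step that is already met when the one before it is completed fails the run):
1. the shutter is slid open to its stop (value of joint shutter above 0.075 m), for 0.2 s.
2. the narrow plate is lifted out of the rack in the gripper (z of plate_foot in the frame of rack above 0.055 m and contact force between the fingers and plate above 1 N), for 0.2 s.
At the end, for the whole second after the job is handed in: Shutter open over 65 mm. The narrow plate is held in the gripper, still, upright in the slot, its lower edge 43 to 83 mm below the roof's top, so that the handle is clear of the roof; the tester pushes on it with less than 10 N. The wide plate is within 20 mm of where it stood (value of joint shutter above 0.065 m and z of plate_foot in the frame of slot between -0.0835 and -0.043 m and horizontal distance between each of plate_foot, plate_grip and slot below 0.01 m and angle between the y axis of plate_grip and the y axis of slot, either way round below 0.15 rad and angle between plate_grip's own z axis and vertical below 0.15 rad and contact force between the fingers and plate above 1 N and contact force between plate and unit below 10 N and linear speed of plate below 0.02 m/s and distance of spare_grip from where it was at the start of the episode below 0.02 m); the arm keeps its last pose, push and grip.
It fails at once if the wide plate is pulled out of its pocket or knocked over (distance of spare_grip from where it was at the start of the episode above 0.04 m).
It also fails if it takes over 64 s, if anything falls off the work surface, if the arm or the gripper's body presses on something with over 40 N, if the wrist force passes 120 N, or if a joint passes its speed limit or range.

## Working session

There is one attempt and no reset: what is moved stays moved. The work goes in short steps, Python scripts to look and compute and a shell command to move; the robot and the scene stay as the last step left them, time stands still between calls to the robot, and variables do not carry over. Pictures are saved under pics/ and viewed, and the job is handed in when it is done.

```bash
mkdir -p pics
cat > h.py <<'E'
import numpy as np, cv2
from rig import ctrl, imaging, workorder, finder
def world(f,p):
    T=np.array(f["T"]);return T[:3,:3]@np.array(p)+T[:3,3]
def save(f,n): cv2.imwrite("pics/"+n+".png",f["pixels"][:,:,::-1])
E
python3 - <<'E'
from h import *
s=ctrl.read_state(); print(s)
for c in ("side","top"):
    f=imaging.grab_frame(c); save(f,c+"0")
    print(c,{k:v for k,v in f.items() if k!="pixels"})
    for n in ("unit","shutter","shutter_grip","plate_grip","spare_grip","rack","slot","nozzle","plate_foot"):
        try:
            for d in finder.spot_in(f,n): print(n,round(d["p"],2),world(f,d["position"]).round(4))
        except Exception as e: print(n,e)
E
```

```text
{'t': 0.0, 'joint_positions': array([-1.29421074,  0.68995551, -0.19451515,  1.56632647,  0.15729043,
        0.90248239, -0.21508125]), 'qd': array([-0.00146081,  0.00097716, -0.00087726,  0.00087807, -0.00091188,
       -0.00023633, -0.00059546]), 'joint_torque': array([ 4.66441616e-04, -5.27558899e+01, -1.26654122e+00, -1.53426468e+01,
       -5.26216824e-02,  6.76886397e-03,  1.68969154e-04]), 'tcp_pos': array([0.15015804, 0.60610366, 0.26293246]), 'tcp_rot': array([ 5.95416027e-04,  7.87500258e-01,  6.16313679e-01, -6.62459304e-04]), 'ft_force': array([ 0.34633558, -0.22014187,  0.6889608 ]), 'torque': array([ 0.02850555, -0.01416658,  0.00744032]), 'grip_width': 0.999712052345746}
side {'fovy': 54.84063194661191, 'cx': 323.1338660093634, 'cy': 240.43677288060692, 'T': array([[ 0.73142155,  0.50776167, -0.45519292,  0.15081361],
       [-0.68189632,  0.55077732, -0.48131253, -0.3234801 ],
       [ 0.00631789,  0.66243674,  0.74909122,  0.73605912],
       [ 0.        ,  0.        ,  0.        ,  1.        ]]), 'shot': 1}
unit 0.65 [ 0.4989 -0.2658  0.1388]
shutter 0.56 [ 0.5351 
[... 811 characters left out ...]
.01264889,  0.05980888,  0.9981297 ,  1.01999625],
       [ 0.        ,  0.        ,  0.        ,  1.        ]]), 'shot': 2}
unit 0.72 [ 0.5401 -0.2265  0.1389]
shutter 0.92 [ 0.5353 -0.2822  0.1477]
shutter_grip 0.75 [ 0.5349 -0.2781  0.1454]
plate_grip 0.9 [0.5605 0.4123 0.1184]
plate_grip 0.78 [0.5448 0.2897 0.1389]
plate_grip 0.62 [0.6598 0.2221 0.1163]
plate_grip 0.54 [0.3938 0.3054 0.1276]
spare_grip 0.62 [0.5126 0.1751 0.1396]
rack 0.73 [0.5243 0.2398 0.0446]
slot 0.73 [ 0.5357 -0.2312  0.1408]
nozzle 0.78 [ 0.5411 -0.2264  0.1358]
plate_foot 0.95 [0.6526 0.2255 0.1161]
plate_foot 0.69 [0.5543 0.4151 0.1215]
plate_foot 0.63 [0.5492 0.2858 0.1389]
plate_foot 0.59 [0.3908 0.3014 0.1278]
```

View pics/side0.png

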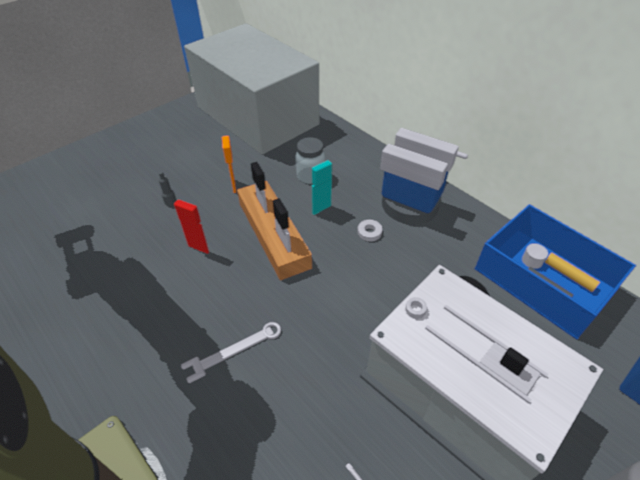

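View pics/top0.png

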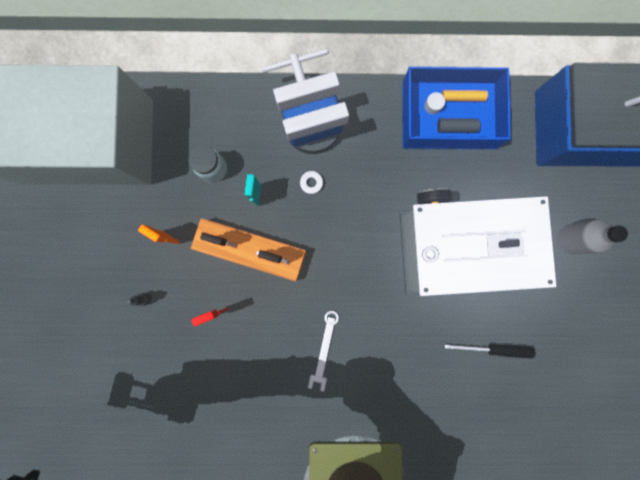

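Run:
```python
from h import *
a=cv2.imread("pics/side0.png");b=cv2.imread("pics/top0.png")
A=cv2.resize(a[150:285,220:330],None,fx=4.4,fy=4.4,interpolation=cv2.INTER_CUBIC)
cv2.imwrite("pics/cropA.png",A)
cv2.imwrite("pics/cropB.png",cv2.resize(b[205:290,180:315],None,fx=5.5,fy=5.5,interpolation=cv2.INTER_CUBIC))
cv2.imwrite("pics/cropC.png",cv2.resize(b[185:305,400:565],None,fx=4.8,fy=4.8,interpolation=cv2.INTER_CUBIC))
```

```text
(no output)
```

View pics/cropA.png

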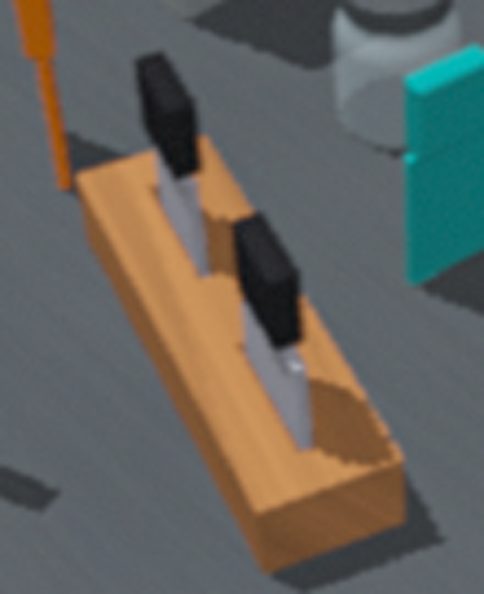

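View pics/cropB.png

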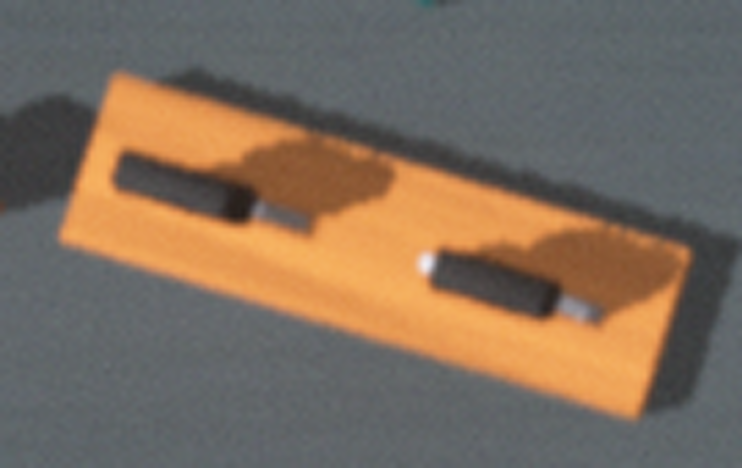

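View pics/cropC.png

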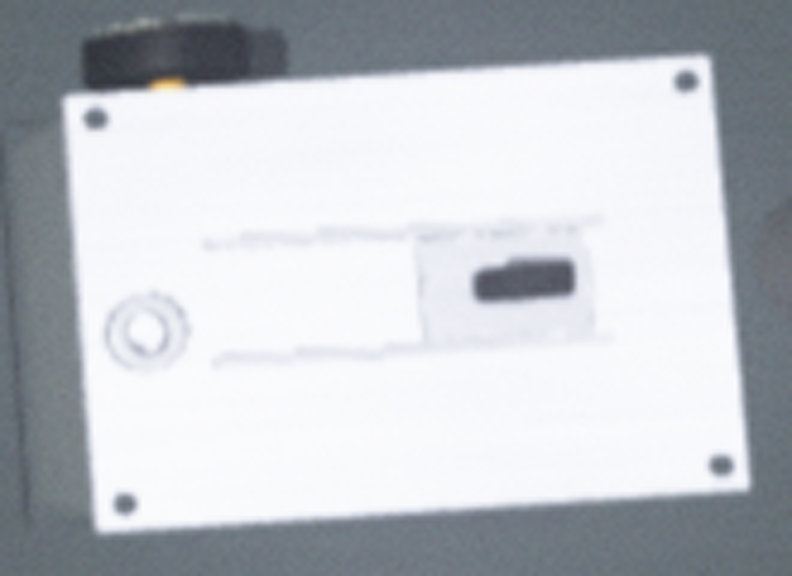

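Candidates in the rack: the black handle at top-view (215,240) / side (258,175), and the black one at (272,257) / (281,212). The crop shows the near one's blade sticking out well past its handle at both ends, so it is the wide one. The far one at (215,240) has no such shoulder, so it is the narrow plate. The orange, red and turquoise plates are decoys. Next I measure poses.

```bash
cat >> h.py <<'E'
def toplane(f,uv,z):
    T=np.array(f["T"]);F=240/np.tan(np.radians(f["fovy"])/2)
    uv=np.atleast_2d(np.asarray(uv,float))
    d=np.c_[(uv[:,0]-f["cx"])/F,-(uv[:,1]-f["cy"])/F,-np.ones(len(uv))]@T[:3,:3].T
    return T[:3,3]+d*((z-T[2,3])/d[:,2])[:,None]
def proj(f,P):
    T=np.array(f["T"]);F=240/np.tan(np.radians(f["fovy"])/2)
    c=(np.atleast_2d(P)-T[:3,3])@T[:3,:3]
    return np.c_[f["cx"]-F*c[:,0]/c[:,2],f["cy"]+F*c[:,1]/c[:,2]]
def rect(f,mask,z):
    m=mask.astype(np.uint8);n,l,st,_=cv2.connectedComponentsWithStats(m)
    m=(l==1+np.argmax(st[1:,4])).astype(np.uint8)
    c=max(cv2.findContours(m,cv2.RETR_EXTERNAL,cv2.CHAIN_APPROX_NONE)[0],key=len)[:,0]
    W=toplane(f,c,z)[:,:2]
    r=cv2.minAreaRect((W*1000).astype(np.float32)); return r, cv2.boxPoints(r).round(1).tolist()
E
python3 - <<'E'
from h import *
f=imaging.grab_frame("top");g=imaging.grab_frame("side")
p=f["pixels"].astype(int)
print("roof",rect(f,(p.min(2)>215)&(np.arange(480)[:,None]>180)&(np.arange(480)[:,None]<310)&(np.arange(640)[None]>400)&(np.arange(640)[None]<565),.14))
hsv=cv2.cvtColor(f["pixels"],cv2.COLOR_RGB2HSV)
mk=np.zeros((480,640),bool);mk[205:290,185:315]=1
print("rack",rect(f,mk&(hsv[...,0]<22)&(hsv[...,1]>110),.045))
# handle: dark blobs
for nm,(r0,r1,c0,c1),z in (("far",(225,252,195,230),.139),("near",(240,270,255,290),.139),("grip",(230,255,490,530),.18)):
    m=np.zeros((480,640),bool);m[r0:r1,c0:c1]=1
    m&=(p.max(2)<75); print(nm,m.sum(),rect(f,m,z))
for fr in (f,g):
  for n in ("plate_grip","spare_grip","shutter_grip","rack","unit"):
    for d in finder.silhouettes(fr,n):
        ys,xs=np.nonzero(d["region"]); print(fr["shot"],n,round(d["p"],2),len(xs),xs.min(),xs.max(),ys.min(),ys.max())
E
```

```text
roof (((536.446044921875, -245.8627166748047), (179.7807159423828, 269.968017578125), 3.94258451461792), [[437.5, -117.4000015258789], [456.0, -386.70001220703125], [635.4000244140625, -374.29998779296875], [616.7999877929688, -105.0]])
rack (((531.046630859375, 238.38278198242188), (243.44784545898438, 72.0807113647461), 73.13331604003906), [[461.20001220703125, 132.39999389648438], [530.2000122070312, 111.4000015258789], [600.9000244140625, 344.3999938964844], [531.9000244140625, 365.29998779296875]])
far 87 (((546.6864013671875, 289.9825744628906), (46.26084899902344, 11.649147987365723), 74.3326416015625), [[534.7999877929688, 269.29998779296875], [546.0, 266.1000061035156], [558.5, 310.70001220703125], [547.2999877929688, 313.79998779296875]])
near 116 (((513.236083984375, 177.27532958984375), (41.25568771362305, 10.59131908416748), 71.85491943359375), [[501.79998779296875, 159.3000030517578], [511.79998779296875, 156.0], [524.7000122070312, 195.1999969482422], [514.5999755859375, 198.5]])Traceback (most recent call last):
  File "<stdin>", line 11, in <module>
  File "h.py", line 17, in rect
    m=(l==1+np.argmax(st[1:,4])).astype(np.uint8)
            ~~~~~~~~~^^^^^^^^^^
    return _wrapfunc(a, 'argmax', axis=axis, out=out, **kwds)
    return bound(*args, **kwds)
ValueError: attempt to get argmax of an empty sequence
```

```bash
cat >> h.py <<'E'
def hull_mask(f,P):
    h=cv2.convexHull(proj(f,P).astype(np.float32));m=np.zeros((480*4,640*4),np.uint8)
    cv2.fillConvexPoly(m,((h+.5)*4).round().astype(int),1)
    return cv2.resize(m.astype(np.float32),(640,480),interpolation=cv2.INTER_AREA)
def box(x,y,z,yaw,d):
    c=np.array([[a,b,e] for a in(-1,1) for b in(-1,1) for e in(-1,1)])*np.array(d)/2
    R=np.array([[np.cos(yaw),-np.sin(yaw),0],[np.sin(yaw),np.cos(yaw),0],[0,0,1]])
    return c@R.T+[x,y,z]
def fitbox(f,d,z,yaw,x0,y0,thr=75,fityaw=False):
    from scipy.optimize import minimize
    u=proj(f,[x0,y0,z])[0].round().astype(int);w=45
    roi=np.zeros((480,640),np.float32);roi[max(0,u[1]-w):u[1]+w,max(0,u[0]-w):u[0]+w]=1
    m=(f["pixels"].max(2)<thr).astype(np.uint8)
    n,l=cv2.connectedComponents(m)
    s=hull_mask(f,box(x0,y0,z,yaw,d))>.5
    ids=np.bincount(l[s],minlength=n);ids[0]=0;m=(l==ids.argmax())*roi
    def c(p):
        h=hull_mask(f,box(p[0]/1e3,p[1]/1e3,z,yaw+(p[2]/100 if fityaw else 0),d))
        return 1-(np.minimum(h,m).sum()+1e-9)/np.maximum(h,m).sum()
    p0=[x0*1e3,y0*1e3]+([0] if fityaw else [])
    sim=np.array([p0]+[np.array(p0)+5*np.eye(len(p0))[i] for i in range(len(p0))])
    r=minimize(c,p0,method="Nelder-Mead",options=dict(initial_simplex=sim))
    return r.x.round(1),round(r.fun,3),int(m.sum())
E
python3 - <<'E'
from h import *
f=imaging.grab_frame("top");g=imaging.grab_frame("side")
for fr in (f,g):
  for nm,d,z,yaw,x,y in (("grip",(.014,.03,.034),.163,.0688,.535,-.283),("far",(.016,.044,.044),.117,-.2944,.547,.292),("near",(.016,.044,.044),.117,-.2944,.5132,.18)):
    for t in (60,75,95): print(nm,t,fitbox(fr,d,z,yaw,x,y,t))
E
```

```text
grip 60 (array([ 540. , -287.9]), np.float64(0.978), 8100)
grip 75 (array([ 540. , -287.9]), np.float64(0.978), 8100)
grip 95 (array([ 540. , -287.9]), np.float64(0.978), 8100)
far 60 (array([547.8, 293.3]), np.float64(0.871), 29)
far 75 (array([547.8, 293.3]), np.float64(0.65), 79)
far 95 (array([547.9, 293. ]), np.float64(0.333), 152)
near 60 (array([515.2, 179.3]), np.float64(0.941), 12)
near 75 (array([514.7, 181.2]), np.float64(0.553), 91)
near 95 (array([514.2, 181.5]), np.float64(0.292), 143)
grip 60 (array([ 540.6, -287.3]), np.float64(0.28), 415)
grip 75 (array([ 541.8, -287.7]), np.float64(0.252), 431)
grip 95 (array([ 540.6, -287.7]), np.float64(0.214), 453)
far 60 (array([548.5, 294.4]), np.float64(0.257), 256)
far 75 (array([549.6, 293.2]), np.float64(0.204), 275)
far 95 (array([549.9, 295.3]), np.float64(0.111), 321)
near 60 (array([514.1, 180.7]), np.float64(0.285), 290)
near 75 (array([514.5, 181.2]), np.float64(0.234), 311)
near 95 (array([514.4, 178.7]), np.float64(0.147), 348)
```

Run:
```python
from h import *
f=imaging.grab_frame("top");g=imaging.grab_frame("side")
for fr in (f,g):
  for nm,d,z,yaw,x,y in (("grip",(.014,.03,.034),.163,.0688,.538,-.285),("far",(.016,.044,.044),.117,-.2944,.547,.292),("near",(.016,.044,.044),.117,-.2944,.5132,.18)):
    for t in (110,125,150): print(nm,t,fitbox(fr,d,z,yaw,x,y,t),fitbox(fr,d,z,yaw,x,y,t,True))
print(ctrl.read_state()["t"])
```

```text
grip 110 (array([ 538. , -286.2]), np.float64(0.504), 87) (array([ 538.3, -285.8,    6.3]), np.float64(0.495), 87)
grip 125 (array([ 538.9, -285. ]), np.float64(0.358), 113) (array([ 540.8, -287.4,    6.5]), np.float64(0.345), 113)
grip 150 (array([ 539.9, -285. ]), np.float64(0.264), 129) (array([ 539.4, -283.4,    3.4]), np.float64(0.255), 129)
far 110 (array([548.9, 294.7]), np.float64(0.244), 171) (array([548.2, 294.9,   3.8]), np.float64(0.243), 171)
far 125 (array([548.9, 294.3]), np.float64(0.269), 215) (array([548.3, 293.9,   4.9]), np.float64(0.26), 215)
far 150 (array([548. , 291.5]), np.float64(0.968), 6342) (array([547.4, 289.7,   5. ]), np.float64(0.967), 6342)
near 110 (array([514.6, 181. ]), np.float64(0.209), 162) (array([514. , 181. ,   3.1]), np.float64(0.207), 162)
near 125 (array([514.2, 180. ]), np.float64(0.133), 183) (array([514. , 180.6,   2.6]), np.float64(0.132), 183)
near 150 (array([514.2, 177.7]), np.float64(0.969), 6247) (array([514. , 178.7,   3.6]), np.float64(0.968), 6247)
grip 110 (array([ 539.4, -288.4]), np.float64(0.198), 463) (array([ 540.4, -288
[... 252 characters left out ...]
t64(0.244), 591)
far 110 (array([555.1, 305.5]), np.float64(0.946), 6394) (array([556.2, 310.1,  93.4]), np.float64(0.922), 6394)
far 125 (array([549.2, 296.3]), np.float64(0.948), 6657) (array([546.6, 307.5,  93. ]), np.float64(0.923), 6657)
far 150 (array([547. , 291.9]), np.float64(0.951), 7084) (array([530.3, 316.2, 158.2]), np.float64(0.928), 7084)
near 110 (array([516.6, 180.2]), np.float64(0.922), 4792) (array([546.2, 194.4,  91.6]), np.float64(0.887), 4792)
near 125 (array([515.3, 180.1]), np.float64(0.93), 5527) (array([552.5, 145.6,  78.5]), np.float64(0.897), 5527)
near 150 (array([514.4, 180.6]), np.float64(0.938), 6416) (array([543.7, 132.5, 146.5]), np.float64(0.911), 6416)
1.3
```

```bash
cat >> h.py <<'E'
def rotm(q):
    from scipy.spatial.transform import Rotation as R
    return R.from_quat([q[1],q[2],q[3],q[0]]).as_matrix()
def to(x,y,z,yaw):
    "shift in tool mm and twist, to put TCP at x,y,z with tool x at world angle yaw"
    s=ctrl.read_state();R=rotm(s["tcp_rot"]);d=R.T@(np.array([x,y,z])-s["tcp_pos"])*1000
    a=np.arctan2(R[1,0],R[0,0]);tw=-(yaw-a);tw=(tw+np.pi)%(2*np.pi)-np.pi
    print("shift",d.round(1),"twist",round(tw,4),"yaw",round(a,4),"tilt",round(float(np.arccos(min(1,-R[2,2]))),4),"t",round(s["t"],2),"tcp",s["tcp_pos"].round(4),"q",s["joint_positions"].round(2),"f",s["ft_force"].round(1),"w",round(s["grip_width"],3))
E
python3 -m pendant '[[[-20,36,0,0.07],[-41,72,0,0.14],[-62,108,0,0.21],[-82,144,0,0.28],[-103,180,0,0.35],[-123,216,0,0.42],[-144,252,0,0.49],[-164,288,0,0.56],[-185,324,0,0.63],[-205,360,0,0.70]]]' -0.2 40
python3 -c "
from h import *
to(.5395,-.287,.27,.0688)"
```

```text
t: 2.13
tcp_pos: [0.4516, 0.3195, 0.264]
tcp_rot: [-0.0, 0.952, 0.307, 0.0]
ft_force: [0.3, 0.9, 0.5]
grip_width: 0.401
shift [-283.4  543.4   -6.2] twist 0.5558 yaw 0.6246 tilt 0.0004 t 2.13 tcp [0.4516 0.3195 0.264 ] q [-0.67  0.59 -0.04  1.79  0.03  0.76 -0.11] f [0.3 0.9 0.5] w 0.401
```

```bash
python3 -m pendant '[[[-19,36,0,0.05],[-38,72,0,0.1],[-57,109,0,0.15],[-76,145,0,0.2],[-95,181,0,0.25],[-113,217,0,0.3],[-132,254,0,0.35],[-151,290,0,0.4],[-170,326,0,0.45],[-189,362,0,0.5]]]'
python3 -c "
from h import *
to(.5395,-.287,.23,.0688)"
```

```text
t: 2.97
tcp_pos: [0.5103, -0.0848, 0.264]
tcp_rot: [-0.0, 0.998, 0.063, 0.0]
ft_force: [1.3, 0.1, -0.2]
grip_width: 0.402
shift [  3.6 204.3  33.9] twist 0.0569 yaw 0.1257 tilt 0.0007 t 2.97 tcp [ 0.5103 -0.0848  0.264 ] q [ 0.04  0.55  0.05  1.9  -0.04  0.7   0.25] f [ 1.3  0.1 -0.2] w 0.402
```

```bash
python3 -m pendant '[[[0.5,35,0,0.01],[1,70,0,0.02],[1.5,105,0,0.03],[2,140,5,0.04],[2.5,170,10,0.05],[3,195,18,0.057],[3.6,204,26,0.057],[3.6,204.3,30,0.057],[3.6,204.3,34,0.057],[3.6,204.3,34,0.057]]]'
python3 - <<'E'
from h import *
to(.5395,-.287,.177,.0688)
f=imaging.grab_frame("side");save(f,"s1");cv2.imwrite("pics/s1c.png",cv2.resize(f["pixels"][250:480,360:620,::-1],None,fx=3,fy=2.6*3/2.6,interpolation=cv2.INTER_CUBIC)[:600])
E
```

```text
t: 3.8
tcp_pos: [0.5397, -0.282, 0.2287]
tcp_rot: [-0.001, 0.999, 0.037, -0.001]
ft_force: [0.3, 0.1, 0.4]
grip_width: 0.401
shift [-0.5  5.1 51.7] twist 0.0052 yaw 0.074 tilt 0.0034 t 3.8 tcp [ 0.5397 -0.282   0.2287] q [ 0.38  0.71  0.04  1.66 -0.04  0.78  0.52] f [0.3 0.1 0.4] w 0.401
```

View pics/s1.png

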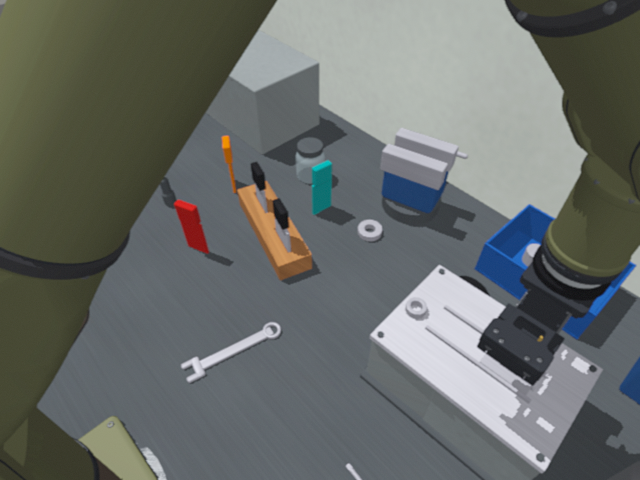

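```bash
python3 -m pendant '[[[0,0,0,0],[0,0,8,0],[0,0,16,0],[0,0,24,0],[0,0,32,0],[0,0,40,0],[0,0,47,0],[0,0,52,0],[0,0,53,0],[0,0,53,0]]]'
python3 - <<'E'
from h import *
to(.5395,-.287,.177,.0688)
E
```

```text
t: 4.68
tcp_pos: [0.5396, -0.285, 0.1762]
tcp_rot: [-0.0, 0.999, 0.035, -0.0]
ft_force: [-1.0, 0.2, -0.8]
grip_width: 0.398
shift [-0.3  2.  -0.8] twist 0.0021 yaw 0.0709 tilt 0.0008 t 4.68 tcp [ 0.5396 -0.285   0.1762] q [ 0.39  0.78  0.04  1.7  -0.04  0.67  0.52] f [-1.   0.2 -0.8] w 0.398
```

Close on the grip.

```bash
python3 -m pendant '[[[0,2,0,0],[0,2,0,0],[0,2,0,0],[0,2,0,0],[0,2,0,0],[0,2,0,0],[0,2,0,0],[0,2,0,0],[0,2,0,0],[0,2,0,0]]]' -1 30
```

```text
t: 5.52
tcp_pos: [0.5397, -0.2873, 0.1771]
tcp_rot: [0.0, 0.999, 0.035, -0.0]
ft_force: [-2.7, -0.7, 5.5]
grip_width: 0.156
```

```bash
python3 -m pendant '[[[0,-6,0,0],[0,-12,0,0],[0,-18,0,0],[0,-24,0,0],[0,-30,0,0],[0,-36,0,0],[0,-42,0,0],[0,-47,0,0],[0,-50,0,0],[0,-50,0,0]]]'
python3 -m pendant '[[[0,-2,0,0],[0,-4,0,0],[0,-6,0,0],[0,-8,0,0],[0,-10,0,0],[0,-12,0,0],[0,-14,0,0],[0,-16,0,0],[0,-18,0,0],[0,-18,0,0]]]'
```

```text
t: 6.35
tcp_pos: [0.5361, -0.2358, 0.177]
tcp_rot: [-0.0, 0.999, 0.036, -0.0]
ft_force: [-3.3, 1.4, 7.1]
grip_width: 0.156
t: 7.18
tcp_pos: [0.5349, -0.2185, 0.177]
tcp_rot: [-0.0, 0.999, 0.036, -0.0]
ft_force: [-2.9, -0.7, 6.0]
grip_width: 0.157
```

```bash
python3 -m pendant '[[[0,-1,0,0],[0,-2,0,0],[0,-3,0,0],[0,-4,0,0],[0,-5,0,0],[0,-6,0,0],[0,-7,0,0],[0,-8,0,0],[0,-9,0,0],[0,-9,0,0]]]'
```

```text
t: 8.02
tcp_pos: [0.5345, -0.2129, 0.177]
tcp_rot: [0.002, 0.999, 0.035, 0.001]
ft_force: [-1.9, -6.4, 2.8]
grip_width: 0.157
```

```bash
python3 -m pendant '[[[0,-1,0,0],[0,-2,0,0],[0,-3,0,0],[0,-4,0,0],[0,-4,0,0],[0,-4,0,0],[0,-4,0,0],[0,-4,0,0],[0,-4,0,0],[0,-4,0,0]]]'
```

```text
t: 8.85
tcp_pos: [0.5344, -0.2127, 0.1771]
tcp_rot: [0.005, 0.999, 0.033, 0.001]
ft_force: [-0.1, -13.7, -0.3]
grip_width: 0.161
```

```bash
python3 -m pendant '[[[0,4,0,0],[0,7,0,0],[0,7,0,0],[0,7,0,0],[0,7,0,0],[0,7,0,0],[0,7,0,0],[0,7,0,0],[0,7,0,0],[0,7,0,0]]]' -0.2
python3 -m pendant '[[[0,0,-10,0],[0,0,-30,0],[0,0,-55,0],[0,0,-80,0],[-20,-30,-85,0.03],[-20,-65,-85,0.07],[-20,-100,-85,0.1],[-20,-135,-85,0.14],[-20,-170,-85,0.17],[-20,-205,-85,0.2]]]'
python3 - <<'E'
from h import *
to(.5485,.2945,.26,-.2944)
for c in ("top","side"):
    f=imaging.grab_frame(c);save(f,c+"2")
f=cv2.imread("pics/top2.png");cv2.imwrite("pics/top2c.png",cv2.resize(f[185:305,400:565],None,fx=4.8,fy=4.8,interpolation=cv2.INTER_CUBIC))
E
```

```text
t: 9.68
tcp_pos: [0.5347, -0.2131, 0.1767]
tcp_rot: [-0.0, 0.999, 0.036, 0.0]
ft_force: [-0.6, 0.2, 0.2]
grip_width: 0.401
t: 10.52
tcp_pos: [0.5, -0.0085, 0.2626]
tcp_rot: [-0.0, 0.998, -0.065, 0.001]
ft_force: [1.5, 0.5, -0.1]
grip_width: 0.398
shift [   8.5 -306.8    2.8] twist 0.1636 yaw -0.1308 tilt 0.0012 t 10.52 tcp [ 0.5    -0.0085  0.2626] q [-0.17  0.53  0.15  1.95 -0.13  0.67 -0.07] f [ 1.5  0.5 -0.1] w 0.398
```

View pics/top2.png

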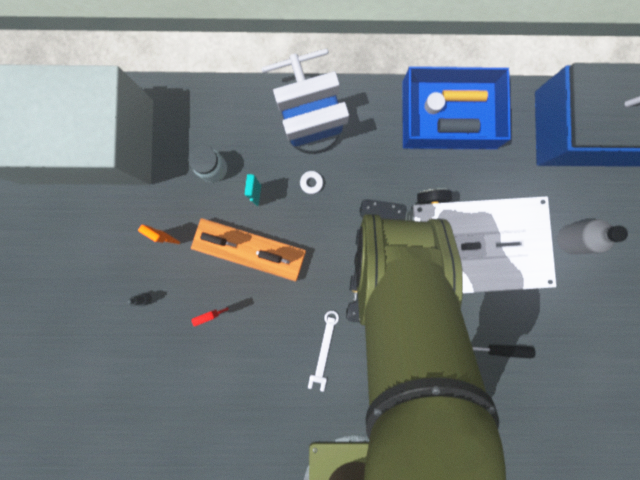

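View pics/side2.png

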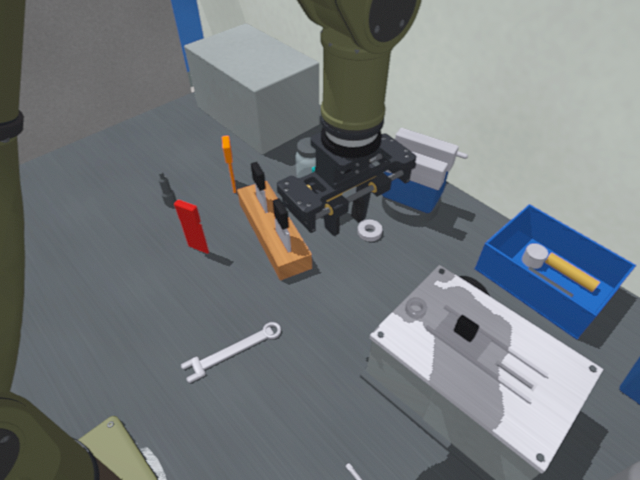

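```bash
python3 -m pendant '[[[1,-38,0,0.02],[2,-76,0,0.04],[3,-114,0,0.06],[4,-152,0,0.08],[5,-190,0,0.1],[6,-228,0,0.12],[7,-264,0,0.14],[8,-290,0,0.16],[8.5,-304,0,0.164],[8.5,-307,0,0.164]]]'
python3 - <<'E'
from h import *
to(.5485,.2945,.26,-.2944)
f=imaging.grab_frame("top");save(f,"top3")
cv2.imwrite("pics/top3c.png",cv2.resize(f["pixels"][185:305,400:565,::-1],None,fx=4.8,fy=4.8,interpolation=cv2.INTER_CUBIC))
g=imaging.grab_frame("side");save(g,"side3")
cv2.imwrite("pics/side3c.png",cv2.resize(g["pixels"][260:480,360:620,::-1],None,fx=2.7,fy=2.7,interpolation=cv2.INTER_CUBIC))
import pickle;pickle.dump((f,g),open("fg.pkl","wb"))
E
```

```text
t: 11.45
tcp_pos: [0.548, 0.297, 0.262]
tcp_rot: [-0.001, 0.99, -0.144, 0.0]
ft_force: [0.6, -0.6, -0.4]
grip_width: 0.399
shift [1.2 2.3 1.9] twist 0.0063 yaw -0.2881 tilt 0.0026 t 11.45 tcp [0.548 0.297 0.262] q [-0.71  0.7   0.25  1.59 -0.21  0.88 -0.67] f [ 0.6 -0.6 -0.4] w 0.399
```

View pics/top3c.png

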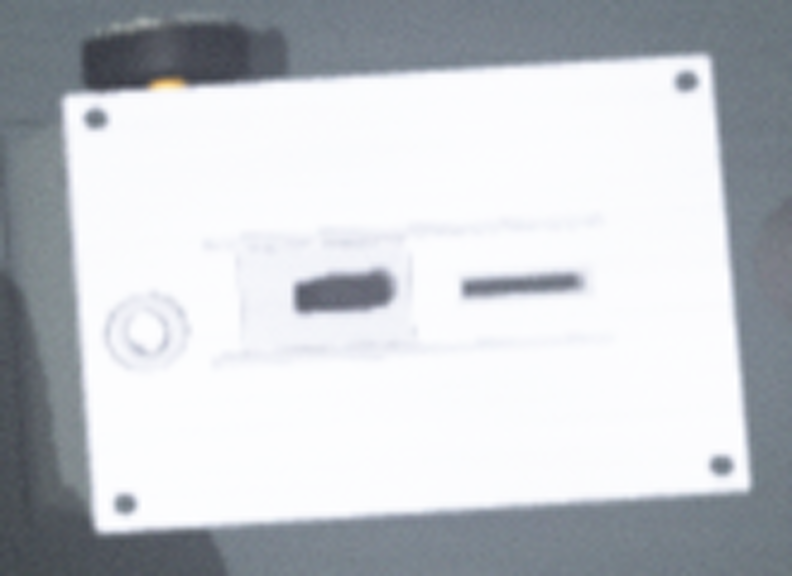

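View pics/side3c.png

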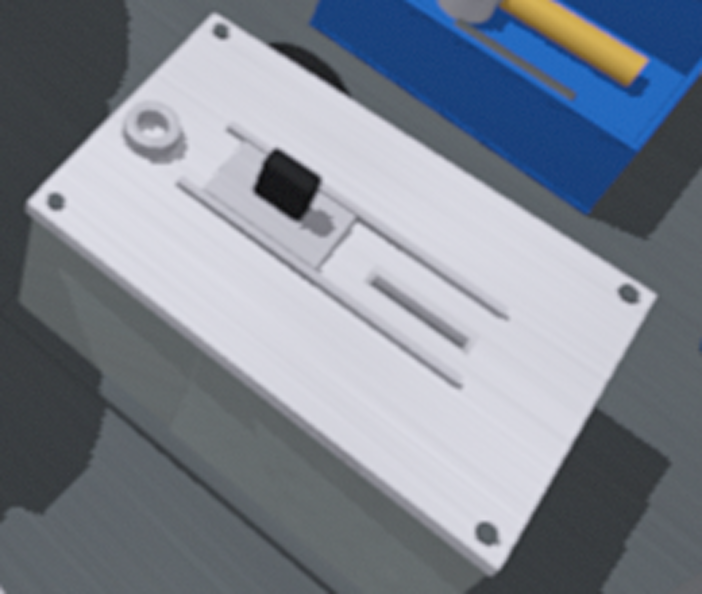

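Run:
```python
from h import *
import pickle
f,g=pickle.load(open("fg.pkl","rb"))
def cr(p,s,o): return (np.array(p)+.5)/s-.5+o
for z in (.14,.137):
    print("top",(toplane(f,cr([[462,288],[585,282],[592,282]],4.8,[400,185]),z)*1000).round(1).tolist())
    print("side",(toplane(g,cr([[372,279],[468,345]],2.7,[360,260]),z)*1000).round(1).tolist())
# roof corner holes in both
print("holes top",(toplane(f,cr([[95,119],[686,81],[722,465],[125,503]],4.8,[400,185]),.14)*1000).round(1).tolist())
print("holes side",(toplane(g,cr([[221,31],[628,293],[487,533],[56,202]],2.7,[360,260]),.14)*1000).round(1).tolist())
Y=np.array([-.0687,.9976])
for fr,t in ((f,125),(f,150),(g,95),(g,110),(g,125)):
    r=fitbox(fr,(.014,.03,.034),.163,.0688,.5345,-.213,t);print(r,(r[0][:2]-85*Y).round(1))
m=(f["pixels"].max(2)<190)[235:255,490:530].nonzero()
P=f["pixels"][235:255,490:530].mean(2);w=np.clip(230-P,0,None);ys,xs=np.mgrid[235:255,490:530]
# slot weighted centroid
s=(xs>=494)&(xs<=524);w=w*s*(w>15)
c=[(w*xs).sum()/w.sum(),(w*ys).sum()/w.sum()];print("slot cen",c,toplane(f,c,.138).round(4))
C=np.cov(np.c_[toplane(f,np.c_[xs.ravel(),ys.ravel()],.138)[:,:2]].T,aweights=w.ravel());v=np.linalg.eigh(C)[1][:,-1];print("ang",np.degrees(np.arctan2(v[1],v[0])))
```

```text
top [[538.1, -269.7, 140.0], [540.8, -321.0, 140.0], [540.8, -323.9, 140.0]]
side [[536.2, -272.8, 140.0], [540.6, -325.4, 140.0]]
top [[538.2, -270.9, 137.0], [541.0, -322.4, 137.0], [541.0, -325.3, 137.0]]
side [[538.1, -272.6, 137.0], [542.6, -325.4, 137.0]]
holes top [[607.6, -117.8, 140.0], [625.1, -365.2, 140.0], [465.4, -376.3, 140.0], [448.9, -129.0, 140.0]]
holes side [[609.2, -120.0, 140.0], [626.2, -366.8, 140.0], [467.0, -377.9, 140.0], [449.5, -131.2, 140.0]]
(array([ 536.1, -211.2]), np.float64(0.495), 84) [ 541.9 -296. ]
(array([ 535.1, -210.2]), np.float64(0.339), 110) [ 540.9 -295. ]
(array([ 533.1, -214.2]), np.float64(0.247), 391) [ 538.9 -299. ]
(array([ 533.5, -214.4]), np.float64(0.226), 402) [ 539.3 -299.2]
(array([ 534.7, -214.4]), np.float64(0.194), 419) [ 540.5 -299.2]
slot cen [np.float64(508.11003236245955), np.float64(243.88901833872708)] [[ 0.5397 -0.2951  0.138 ]]
ang 93.7706566520697
```

```bash
python3 -c "
from h import *
to(.5487,.2945,.124,-.2944)"
python3 -m pendant '[[[0,0,10,0],[0,0,30,0],[0,0,50,0],[0,0,60,0],[0,0,70,0],[0,0,70,0],[0,0,70,0],[0,0,70,0],[0,0,70,0],[0,0,70,0]]]'
python3 - <<'E'
from h import *
to(.5487,.2945,.124,-.2944)
f=imaging.grab_frame("side");save(f,"side4")
cv2.imwrite("pics/side4c.png",cv2.resize(f["pixels"][90:290,180:380,::-1],None,fx=3,fy=3,interpolation=cv2.INTER_CUBIC))
E
```

```text
shift [-1.000e-01 -1.800e+00  1.379e+02] twist 0.0021 yaw -0.2923 tilt 0.0005 t 11.55 tcp [0.5483 0.2928 0.2619] q [-0.7   0.7   0.25  1.59 -0.21  0.88 -0.67] f [-0.6  0.1  0.6] w 0.399
t: 12.38
tcp_pos: [0.5486, 0.2935, 0.1926]
tcp_rot: [-0.001, 0.989, -0.146, 0.001]
ft_force: [0.5, 0.4, -1.2]
grip_width: 0.399
shift [-0.3 -0.9 68.6] twist 0.0014 yaw -0.293 tilt 0.0018 t 12.38 tcp [0.5486 0.2935 0.1926] q [-0.69  0.78  0.22  1.66 -0.23  0.73 -0.65] f [ 0.5  0.4 -1.2] w 0.399
```

View pics/side4c.png

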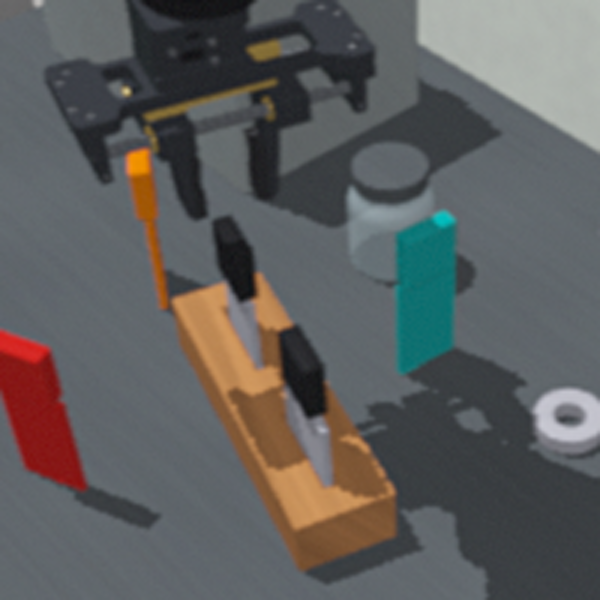

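Fingers straddle the far (narrow) plate's handle, and the near handle's wide shoulder is visible. Descend and grip.

```bash
python3 -m pendant '[[[0,-1,10,0],[0,-1,20,0],[0,-1,30,0],[0,-1,40,0],[0,-1,50,0],[0,-1,58,0],[0,-1,64,0],[0,-1,68,0],[0,-1,68,0],[0,-1,68,0]]]'
python3 -m pendant '[[[0,0,0,0],[0,0,0,0],[0,0,0,0],[0,0,0,0],[0,0,0,0],[0,0,0,0],[0,0,0,0],[0,0,0,0],[0,0,0,0],[0,0,0,0]]]' -1 40
python3 -c "
from h import *
to(.5487,.2945,.124,-.2944)"
```

```text
t: 13.27
tcp_pos: [0.5485, 0.2942, 0.1237]
tcp_rot: [-0.0, 0.989, -0.146, 0.0]
ft_force: [-0.7, -0.0, 0.5]
grip_width: 0.4
t: 14.1
tcp_pos: [0.5486, 0.2944, 0.1242]
tcp_rot: [-0.0, 0.989, -0.146, 0.0]
ft_force: [-0.1, -0.6, 5.9]
grip_width: 0.177
shift [ 0.  -0.1  0.2] twist 0.0014 yaw -0.293 tilt 0.0008 t 14.1 tcp [0.5486 0.2944 0.1242] q [-0.67  0.88  0.19  1.69 -0.26  0.59 -0.63] f [-0.1 -0.6  5.9] w 0.177
```

```bash
python3 -m pendant '[[[0,0,-4,0],[0,0,-10,0],[0,0,-16,0],[0,0,-22,0],[0,0,-28,0],[0,0,-34,0],[0,0,-40,0],[0,0,-48,0],[0,0,-56,0],[0,0,-60,0]]]'
python3 -m pendant '[[[0,0,-10,0],[0,0,-25,0],[0,0,-40,0],[0,0,-55,0],[0,0,-70,0],[0,0,-85,0],[0,0,-100,0],[0,0,-115,0],[0,0,-128,0],[0,0,-136,0]]]'
python3 - <<'E'
from h import *
to(.5398,-.2975,.34,.0695)
for c in ("side","top"):
    f=imaging.grab_frame(c);save(f,c+"5")
E
```

```text
t: 14.93
tcp_pos: [0.5489, 0.2945, 0.1852]
tcp_rot: [-0.001, 0.989, -0.146, 0.001]
ft_force: [0.2, 0.6, -2.8]
grip_width: 0.179
t: 15.77
tcp_pos: [0.5488, 0.2942, 0.3218]
tcp_rot: [-0.001, 0.989, -0.146, 0.001]
ft_force: [1.4, 0.7, -2.3]
grip_width: 0.175
shift [162.4 569.1 -18.9] twist -0.3626 yaw -0.2931 tilt 0.0022 t 15.77 tcp [0.5488 0.2942 0.3218] q [-0.72  0.64  0.27  1.52 -0.19  1.01 -0.69] f [ 1.4  0.7 -2.3] w 0.175
```

View pics/side5.png

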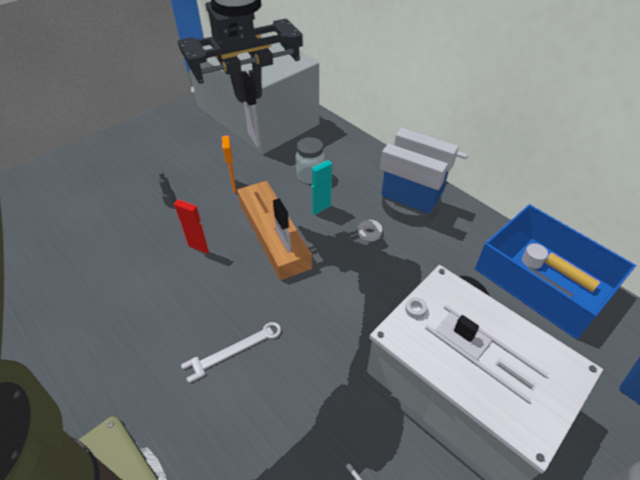

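```bash
python3 -m pendant '[[[8,28,0,-0.02],[17,60,0,-0.04],[27,95,0,-0.06],[37,130,0,-0.08],[47,165,0,-0.1],[57,200,0,-0.12],[67,235,0,-0.14],[77,270,0,-0.17],[87,305,0,-0.19],[96,338,0,-0.21]]]'
python3 -c "
from h import *
to(.5404,-.2975,.33,.0695)"
```

```text
t: 16.7
tcp_pos: [0.5418, -0.0593, 0.319]
tcp_rot: [0.0, 0.999, -0.041, -0.001]
ft_force: [0.2, -0.4, -2.7]
grip_width: 0.18
shift [ 18.2 237.5 -11. ] twist -0.1521 yaw -0.0826 tilt 0.0016 t 16.7 tcp [ 0.5418 -0.0593  0.319 ] q [-0.1   0.52  0.19  1.75 -0.12  0.89  0.07] f [ 0.2 -0.4 -2.7] w 0.18
```

```bash
python3 -m pendant '[[[3,33,0,-0.02],[6,66,0,-0.04],[8,99,0,-0.06],[11,132,0,-0.08],[13,162,0,-0.1],[15,190,0,-0.12],[17,212,0,-0.14],[18,225,0,-0.15],[18,231,0,-0.152],[18,233,0,-0.152]]]'
python3 -m pendant '[[[0,0,0,0],[0,0,0,0],[0,0,5,0],[0,0,10,0],[0,0,15,0],[0,0,20,0],[0,0,25,0],[0,0,30,0],[0,0,30,0],[0,0,30,0]]]'
python3 - <<'E'
from h import *
to(.5404,-.2975,.29,.0695)
import pickle
f=imaging.grab_frame("top");save(f,"top6")
g=imaging.grab_frame("side");save(g,"side6")
pickle.dump((f,g,ctrl.read_state()),open("fg6.pkl","wb"))
cv2.imwrite("pics/side6c.png",cv2.resize(g["pixels"][240:460,400:620,::-1],None,fx=2.7,fy=2.7,interpolation=cv2.INTER_CUBIC))
E
```

```text
t: 17.53
tcp_pos: [0.5404, -0.2918, 0.3188]
tcp_rot: [-0.0, 0.999, 0.033, -0.001]
ft_force: [-0.2, 1.2, -2.3]
grip_width: 0.179
t: 18.37
tcp_pos: [0.5412, -0.2907, 0.2893]
tcp_rot: [-0.0, 0.999, 0.034, -0.0]
ft_force: [0.4, 0.1, -2.7]
grip_width: 0.178
shift [-1.2  6.7 -0.7] twist -0.0006 yaw 0.0689 tilt 0.0008 t 18.37 tcp [ 0.5412 -0.2907  0.2893] q [ 0.35  0.65  0.13  1.58 -0.1   0.92  0.58] f [ 0.4  0.1 -2.7] w 0.178
```

View pics/side6c.png

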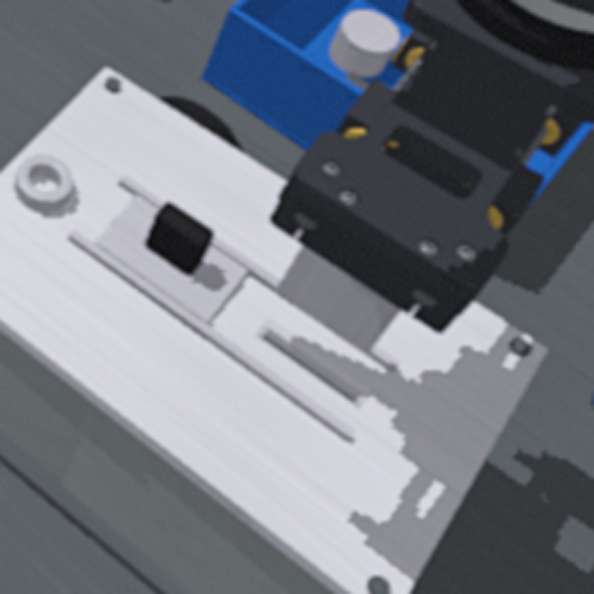

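View pics/top6.png

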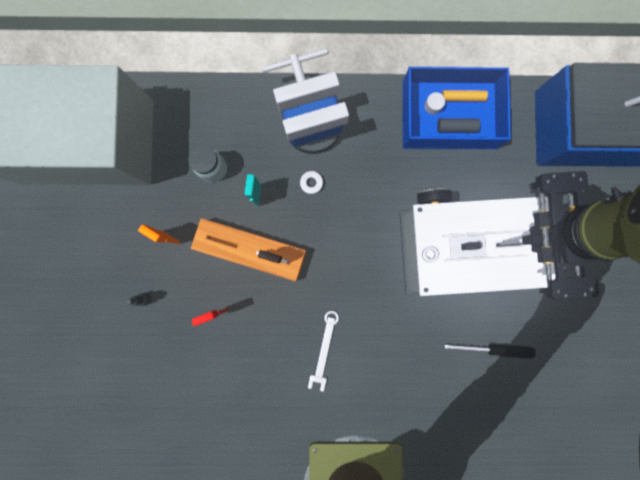

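Run:
```python
from h import *
import pickle
f,g,s=pickle.load(open("fg6.pkl","rb"))
cv2.imwrite("pics/z6.png",cv2.resize(g["pixels"][315:405,480:580,::-1],None,fx=6.5,fy=6.5,interpolation=cv2.INTER_CUBIC))
cv2.imwrite("pics/zt6.png",cv2.resize(f["pixels"][220:265,450:560,::-1],None,fx=7,fy=7,interpolation=cv2.INTER_CUBIC))
```

```text
(no output)
```

View pics/z6.png

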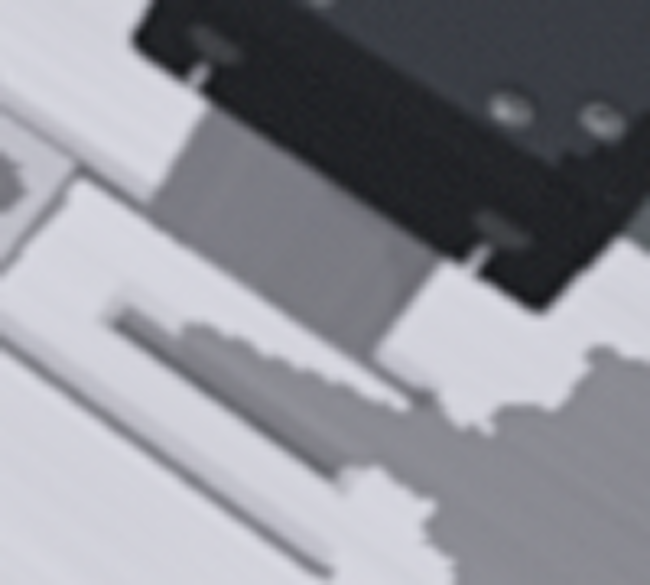

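View pics/zt6.png

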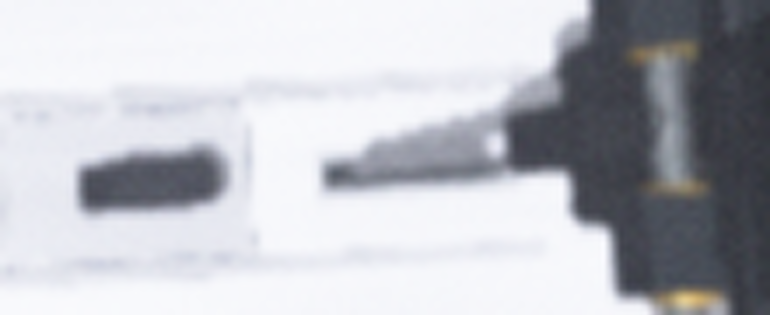

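Run:
```python
from h import *
import pickle
f,g,s=pickle.load(open("fg6.pkl","rb"))
def cr(p,s,o): return (np.array(p)+.5)/s-.5+o
print(s["tcp_pos"])
for z in (.165,.17,.175,.18):
    P=toplane(g,cr([[150,203],[372,355]],6.5,[480,315]),z)*1000
    print(z,P.round(1).tolist(),P.mean(0).round(1),np.linalg.norm(P[0]-P[1]).round(1))
P=toplane(g,cr([[115,313],[338,475]],6.5,[480,315]),.137)*1000
print("slot",P.round(1).tolist(),P.mean(0).round(1))
# model: blade bottom rectangle drawn, plus slot rectangles
```

```text
[ 0.54144921 -0.2909673   0.28987106]
0.165 [[547.4, -265.4, 165.0], [550.8, -315.5, 165.0]] [ 549.1 -290.4  165. ] 50.2
0.17 [[544.0, -265.9, 170.0], [547.3, -315.5, 170.0]] [ 545.6 -290.7  170. ] 49.7
0.175 [[540.5, -266.4, 175.0], [543.8, -315.6, 175.0]] [ 542.1 -291.   175. ] 49.3
0.18 [[537.0, -267.0, 180.0], [540.2, -315.7, 180.0]] [ 538.6 -291.3  180. ] 48.8
slot [[538.3, -272.1, 137.0], [540.9, -324.2, 137.0]] [ 539.6 -298.2  137. ]
```

```bash
python3 -m pendant '[[[-1,3,0,0],[-1.5,7,0,0],[-1.5,7,4,0],[-1.5,7,8,0],[-1.5,7,12,0],[-1.5,7,16,0],[-1.5,7,20,0],[-1.5,7,25,0],[-1.5,7,28,0],[-1.5,7,28,0]]]'
python3 - <<'E'
from h import *
to(.5404,-.2978,.25,.0695)
g=imaging.grab_frame("side");save(g,"side7")
cv2.imwrite("pics/z7.png",cv2.resize(g["pixels"][315:405,480:580,::-1],None,fx=6.5,fy=6.5,interpolation=cv2.INTER_CUBIC))
E
```

```text
t: 19.3
tcp_pos: [0.5399, -0.2975, 0.2607]
tcp_rot: [-0.0, 0.999, 0.035, -0.001]
ft_force: [-0.7, 0.1, -3.1]
grip_width: 0.177
shift [ 0.5  0.3 10.7] twist -0.0003 yaw 0.0692 tilt 0.0018 t 19.3 tcp [ 0.5399 -0.2975  0.2607] q [ 0.36  0.68  0.12  1.6  -0.1   0.86  0.59] f [-0.7  0.1 -3.1] w 0.177
```

View pics/z7.png

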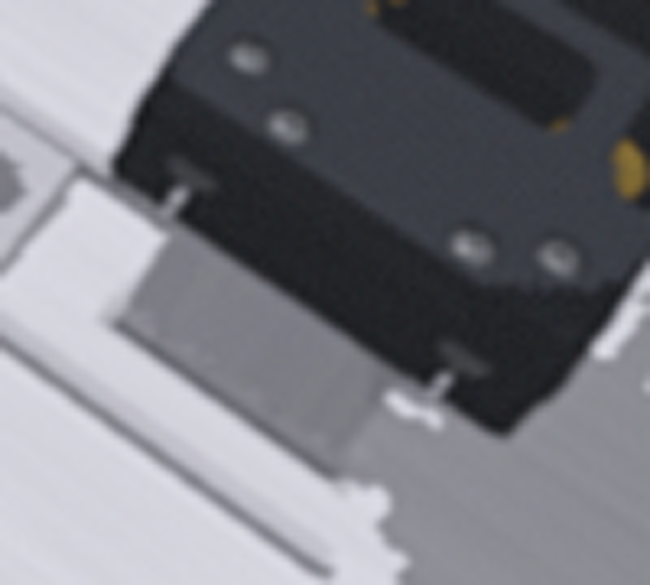

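```bash
python3 -m pendant '[[[0.3,0,1,0],[0.3,0,2,0],[0.3,0,3.5,0],[0.3,0,5,0],[0.3,0,6.5,0],[0.3,0,8,0],[0.3,0,9.5,0],[0.3,0,11,0],[0.3,0,12,0],[0.3,0,12,0]]]'
python3 -m pendant '[[[0,0,1,0],[0,0,2,0],[0,0,3,0],[0,0,4,0],[0,0,5,0],[0,0,6,0],[0,0,7,0],[0,0,8,0],[0,0,8,0],[0,0,8,0]]]'
```

```text
t: 20.18
tcp_pos: [0.5405, -0.2978, 0.2494]
tcp_rot: [-0.0, 0.999, 0.035, -0.0]
ft_force: [0.8, 0.3, -2.1]
grip_width: 0.179
t: 21.02
tcp_pos: [0.5406, -0.2979, 0.2416]
tcp_rot: [-0.0, 0.999, 0.034, -0.0]
ft_force: [0.3, -0.6, -2.7]
grip_width: 0.173
```

```bash
python3 -m pendant '[[[0,0,1,0],[0,0,2,0],[0,0,3,0],[0,0,4,0],[0,0,5,0],[0,0,6,0],[0,0,7,0],[0,0,8,0],[0,0,8,0],[0,0,8,0]]]'
python3 - <<'E'
from h import *
to(.5404,-.2978,.19,.0695)
g=imaging.grab_frame("side");save(g,"side8")
cv2.imwrite("pics/z8.png",cv2.resize(g["pixels"][315:405,480:580,::-1],None,fx=6.5,fy=6.5,interpolation=cv2.INTER_CUBIC))
E
```

```text
t: 21.85
tcp_pos: [0.5406, -0.2978, 0.2336]
tcp_rot: [-0.0, 0.999, 0.035, -0.0]
ft_force: [-0.2, 0.1, -2.9]
grip_width: 0.179
shift [-0.2 -0.  43.6] twist -0.0005 yaw 0.069 tilt 0.0002 t 21.85 tcp [ 0.5406 -0.2978  0.2336] q [ 0.36  0.71  0.12  1.63 -0.11  0.8   0.6 ] f [-0.2  0.1 -2.9] w 0.179
```

View pics/z8.png

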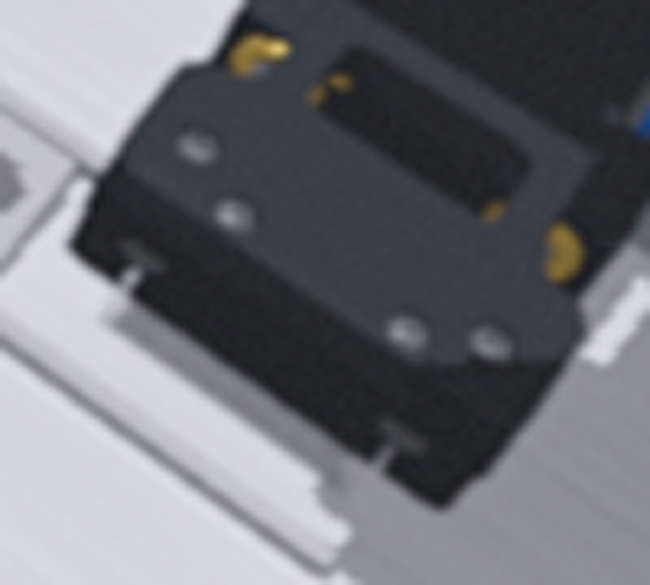

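```bash
python3 -m pendant '[[[0,0,2,0],[0,0,4,0],[0,0,6,0],[0,0,8,0],[0,0,10,0],[0,0,12,0],[0,0,14,0],[0,0,16,0],[0,0,16,0],[0,0,16,0]]]'
python3 -m pendant '[[[0,0,2,0],[0,0,4,0],[0,0,6,0],[0,0,8,0],[0,0,10,0],[0,0,12,0],[0,0,14,0],[0,0,15,0],[0,0,15,0],[0,0,15,0]]]'
python3 -m pendant '[[[0,0,2,0],[0,0,4,0],[0,0,6,0],[0,0,8,0],[0,0,10,0],[0,0,12,0],[0,0,13,0],[0,0,13,0],[0,0,13,0],[0,0,13,0]]]'
python3 - <<'E'
from h import *
to(.5404,-.2978,.19,.0695)
for c in ("side","top"):
    g=imaging.grab_frame(c);save(g,c+"9")
    for n in ("plate_grip","spare_grip","shutter_grip"):
        for d in finder.spot_in(g,n): print(c,n,round(d["p"],2),world(g,d["position"]).round(4))
to(.5404,-.2978,.19,.0695)
E
```

```text
t: 22.73
tcp_pos: [0.5406, -0.2978, 0.2175]
tcp_rot: [-0.0, 0.999, 0.035, -0.0]
ft_force: [0.3, 0.6, -2.1]
grip_width: 0.177
t: 23.57
tcp_pos: [0.5406, -0.2979, 0.2026]
tcp_rot: [-0.0, 0.999, 0.034, -0.0]
ft_force: [-0.7, 0.7, -2.1]
grip_width: 0.179
t: 24.4
tcp_pos: [0.5407, -0.2979, 0.1898]
tcp_rot: [0.0, 0.999, 0.034, 0.0]
ft_force: [1.2, 0.5, -1.7]
grip_width: 0.179
shift [-0.3 -0.1 -0.2] twist -0.0005 yaw 0.069 tilt 0.0002 t 24.4 tcp [ 0.5407 -0.2979  0.1898] q [ 0.37  0.77  0.11  1.67 -0.11  0.71  0.6 ] f [ 1.2  0.5 -1.7] w 0.179
side plate_grip 0.9 [0.3904 0.3033 0.0646]
side plate_grip 0.76 [0.656  0.218  0.0682]
side plate_grip 0.7 [0.5512 0.4019 0.086 ]
side spare_grip 0.62 [0.5094 0.1649 0.1018]
side shutter_grip 0.75 [ 0.5294 -0.2162  0.1433]
top plate_grip 0.85 [0.6562 0.22   0.1142]
top plate_grip 0.8 [0.3948 0.3074 0.1289]
top plate_grip 0.64 [ 0.5368 -0.2755  0.1993]
top plate_grip 0.64 [0.5585 0.4126 0.1195]
top plate_grip 0.42 [ 0.5299 -0.2096  0.1481]
top spare_grip 0.57 [0.5121 0.176  0.1399]
top shutter_grip 0.9 [ 0.532  -0.2054  0.145 ]
shift [-0.2 -0.1 -0.3] twist -0.0005 yaw 0.069 tilt 0.0001 t 24.8 tcp [ 0.5406 -0.2979  0.1897] q [ 0.37  0.77  0.11  1.67 -0.11  0.71  0.6 ] f [ 0.9 -0.2 -1.6] w 0.175
```

View pics/side9.png

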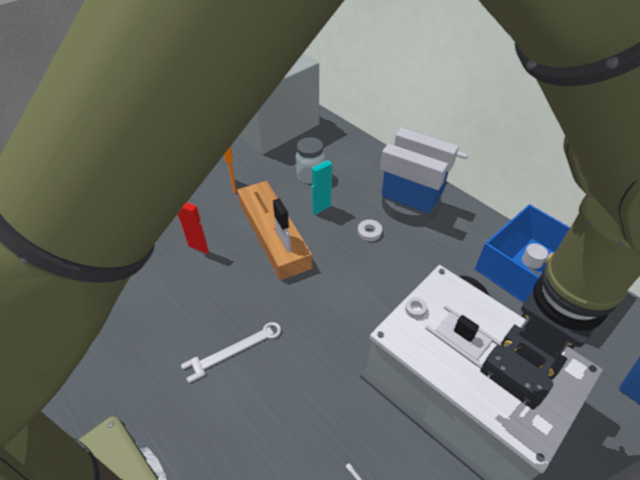

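View pics/top9.png

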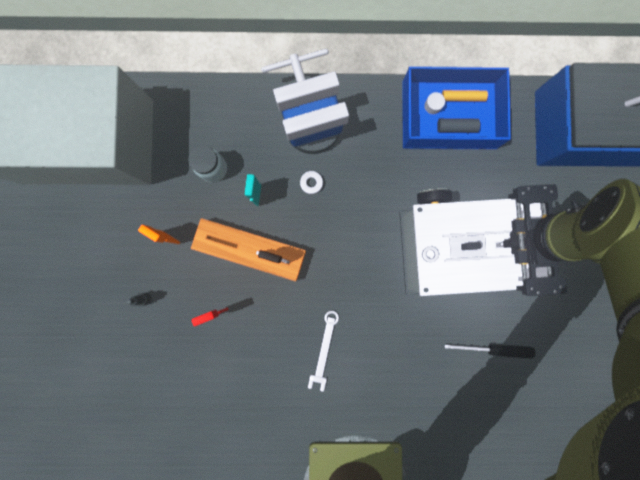

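```bash
python3 -c "
from rig import workorder
print(workorder.sign_off())"
```

```text
the job is handed in; nothing more can be done
None
```

I opened the shutter to its stop, lifted the narrow plate out of the far (+y) pocket by its handle, and passed it blade first into the slot. It is still held in the gripper, and I handed the job in at about t = 25 s. No verdict is reported.

**Last checks:**
- **Shutter:** it ran about 75 mm before the stop pushed back with about 14 N. The final pictures show it still clear of the slot.
- **Plate position:** the gripper stands at about (0.5406, -0.2979, 0.1897) m, still and upright, with its yaw within 0.001 rad of the slot's.
- **Depth:** I estimate the lower edge at 63 mm below the roof's top, good to about 3 mm. The depth comes from the gripper's height, since the blade cannot be seen inside the slot.
- **Grip and forces:** the gripper opening of 0.175–0.179 matches the handle's thickness. The wrist force stayed within about 3 N all the way in. It fell from about 2.7 N before the slot to 1.7 N at the end, so there is at most a slight rub on the slot.
- **Wide plate:** the pictures and the finder put it where it stood at the start, within a few millimetres.

**Disagreements:**
- The two cameras differed by about 2 mm on the tester's position. I aligned along the slot within the side picture and took the position across it from pinching the shutter's grip.
- In the last side picture the finder missed the held plate's handle, which the gripper hides. In the last top picture it reported it only with p 0.64, about 2 cm off the gripper's position.

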